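# Slide a thin glass dish home on the microscope's light panel

## Robot

A 6-joint arm with a two-finger parallel gripper is mounted at the origin on the work surface. World frame = base frame: x ahead of the robot, y to its left, z up, the work surface at z = 0. Lengths are in m, angles in rad, forces in N, time in s.
With the tool pointing down it reaches from about 0.35 to 0.875 m from the base axis. Payload 4.2 kg.
Tool frame: the origin (TCP) lies at the very end of the fingers, on their centre line; the grasp point (between the pads) lies 19 mm behind it; x points along the fingers, y is the direction in which the jaws open and shut, and the axes are right-handed (so a half turn about x gives the same grasp; the last joint's range is limited). The gripper opens to 87 mm and grips with 3 to 60 N. Pads are 19 mm wide; open, the fingers measure 117 mm over their backs; the gripper's body (75 mm by 190 mm) begins 51 mm behind the grasp point.
Start: joints at [-0.945, 0.385, 0.008, 0, -1.194, -0.259], TCP at [0.224, -0.583, 0.223] pointing down, gripper open.
Joint ranges: [-3.14, 3.14], [-1.21, 2.06], [-1.07, 1.41], [-3.16, 2.05], [-2.99, -0.16], [-3.1, 3.1]. Speed limits (rad/s): [2.79, 2.79, 3.14, 3.14, 3.14, 3.14].

## Interface

Orientations are given as a unit quaternion [x, y, z, w].
In Python, from cell import sensors, viewer, bot gives the robot as it stands. The module is installed in compiled form; this text tells all that it offers.
- The arm moves only by the tool arm_command, never from a script. Its arguments are lists of equal length, an entry for each row: "linear": the shift along the tool's x, y, z scaled (see below), a list of three; "delta_rot": the turn, a rotation vector about the tool's x, y, z scaled (see below), a list of three. A call has 1 to 5 rows; each row shifts and turns the pose as measured when the row begins, along the tool's axes as they then stand; what a row does not reach is not made up. The controller multiplies each number of a shift by 0.025 m and each number of a turn by 0.1 rad. A row lasts 1/12 s, in which the tool goes at most 41.7 mm and 7.16 degrees, less where a joint would pass 70% of its speed; a pose out of reach is approached as far as the arm can. A call with a number of a shift or a turn outside -1 to 1 is refused whole. A call with a gripper value outside its range is refused whole. "fingers" is the closure in counts, from 0 (fully open) to 255 (shut), set as the call begins (left out, the last holds). The fingers move at their own pace and stop on an object; "force" is the grip in N (left out, the last holds). Time passes only in rows, so rows that do not move let the fingers close. It gives the time, the measured TCP pose, the force and the opening at its end, in the units of the state.
- sensors.sense(): the state, without advancing time (a new reading comes with each control period).
- viewer.grab_frame(name): name is "side" or "top"; returns (picture, depth): 420x560x3 uint8, red, green, blue; 420x560 float32, m along the optical axis (not along the pixel's ray), 0 where there is no reading.
- viewer.get_calibration(name): a dict with "intrinsics" (3x3 intrinsics, pixels), "pose" (4x4, takes a point from camera to world coordinates). Camera axes: x right, y down, z forward; pixel columns grow to the right and rows downward; lengths in m; the calibration is good to about 2 mm. A picture is of the moment at which its call begins. get_calibration takes no time and is no camera call.
- bot.hand_in(): hands the job in, once; it reports no verdict.
The state is a dict: "time": time; "q": joint angles; "qvel": joint speeds; "tau": joint torques, N m; "ee_pos": TCP position; "tool_rot": TCP orientation; "force": force on the tool from outside, world axes, zero at the start; "torque": the same for the moment, N m; "width": opening from 0.0 (shut) to 1.0 (fully open).
Only numpy, scipy, OpenCV 4.12 (cv2) and the standard library are available. Lean on these libraries where they do the work, as an engineer would, in place of code of your own. Each camera call takes 0.05 s, during which the arm holds its last target. There are 200 camera calls.

## Task

Gently slide the blue-banded glass culture dish across the light panel, without lifting it, until it rests against both dark steel stops over the round white window. Then swing the orange gate shut behind it and let go. The glass is thin: never press on the dish with more than 10 newtons, and leave the spare dish, beaker, slide box and loupe where they are.

Things in the scene. Friction and masses are not known exactly. Their poses are not given: they have to be found in the camera images.
- dish: Closed round glass culture dish, 100 mm diameter, 22 mm tall, amber with a blue band around its side; about 0.18 kg; starts lying on the panel. Origin: centre of its underside, z up. Too wide for the gripper: push it by its side.
- panel: Fixed flat grey light panel, 300 mm (its x) by 340 mm (its y), 12 mm thick, lying on the desk. Origin: centre of its underside. Its +x points away from the robot. At the far side of the round white window (124 mm diameter, flush) stand two dark stops, 18 mm tall and 40 mm long, forming a V that opens towards panel -x; the dish's side touches them 38 degrees left and right of panel +x.
- home (a point): Centre of the white window, on the panel's top surface (12 mm above the desk), 55 mm from the panel's centre along panel +x; axes as the panel's. The dish's origin lies here when it rests against both stops.
- gate (a joint): Angle of the orange gate about its upright hinge (rad). 0 = shut: the bar points along panel +y, 5 mm clear behind a dish that is home. It grows as the gate opens, turning counterclockwise seen from above (1.57 = bar along panel -x, 2.8 = fully open). Light friction: it stays where it is left.
- gate_hinge (a point): The gate's hinge axis, at the panel's top surface; 60 mm towards panel -x and 80 mm towards panel -y from home. Axes as the panel's. Steel hub 22 mm diameter, 22 mm tall.
- gate_post (a point): Centre of the top of the gate's round upright orange post (16 mm diameter), 64 mm above the panel's top and 92 mm from the hinge axis along the bar. The bar is 115 mm long, 10 mm wide and spans 5 to 19 mm above the panel; the post rises from it, so it can be pinched or pushed above the dish's height. Its y axis points along the bar away from the hinge.
- spare_dish: Bystander: another covered dish of the same size, green with a white band, on the desk. Origin: centre of underside.
- beaker: Bystander: white plastic beaker, 72 mm diameter, 85 mm tall. Origin: centre of underside.
- slide_box: Bystander: red and white box of glass slides, 85 x 110 x 40 mm. Origin: centre of underside.
- loupe: Bystander: black and steel standing magnifier, 48 mm diameter, 42 mm tall, on the far left corner of the panel. Origin: centre of underside.
There are look-alikes about, which are no part of the job. There is more than one size of the dish; the job needs the middle-sized.

How it is judged:
By the outcome, as a careful person would: the job done as asked, in the order asked, and still so for the second after the job is handed in, with the robot touching nothing.
It also fails if it takes over 69 s, if anything falls off the work surface, if the arm or the gripper's body presses on something with over 40 N, if the wrist force passes 120 N, or if a joint passes its speed limit or range.

## Working session

There is one attempt and no reset: what is moved stays moved. The work goes in short steps, Python scripts to look and compute and a tool call to move; the robot and the scene stay as the last step left them, time stands still between calls to the robot, and variables do not carry over. Pictures are saved under pics/ and viewed, about 8 in all and at most 12, crops included, and the job is handed in when it is done.

Besides the shell and the picture viewer there is one more tool, called after "Call:" by a JSON object that holds its "op" and its "data", one argument or row to a line. arm_command: Moves the arm, as the interface text tells. Its arguments: {"type":"object","properties":{"linear":{"type":"array","items":{"type":"array","items":{"type":"number","minimum":-1,"maximum":1}}},"delta_rot":{"type":"array","items":{"type":"array","items":{"type":"number","minimum":-1,"maximum":1}}},"fingers":{"type":"number"},"force":{"type":"number"}},"required":["linear","delta_rot"]}

```bash
mkdir -p pics
cat > h.py <<'E'
import numpy as np, cv2
from cell import sensors, viewer, bot
def grab(n,f):
    im,d=viewer.grab_frame(n); cv2.imwrite(f'pics/{f}.png',im[:,:,::-1]); np.savez(f'pics/{f}.npz',im=im,d=d); return im,d
def onplane(n,u,v,z):
    c=viewer.get_calibration(n);K=np.array(c['intrinsics']);T=np.array(c['pose'])
    r=T[:3,:3]@np.linalg.solve(K,[u,v,1.]);o=T[:3,3];return o+r*(z-o[2])/r[2]
def pts(n,d):
    c=viewer.get_calibration(n);K=np.array(c['intrinsics']);T=np.array(c['pose'])
    v,u=np.mgrid[:d.shape[0],:d.shape[1]]
    p=np.stack([(u-K[0,2])/K[0,0]*d,(v-K[1,2])/K[1,1]*d,d],-1);return p@T[:3,:3].T+T[:3,3]
E
python3 - <<'E'
from h import *
a,_=grab('top','t0');b,_=grab('side','s0')
cv2.imwrite('pics/both.png',cv2.resize(np.vstack([a])[:,:,::-1],(800,600)))
for n in('top','side'):
    c=viewer.get_calibration(n);print(n,np.round(c['intrinsics'],1).tolist(),np.round(c['pose'],3).tolist())
s=sensors.sense();print({k:np.round(v,3) for k,v in s.items()})
E
```

```text
top [[437.8, 0.0, 280.4], [0.0, 437.8, 212.3], [0.0, 0.0, 1.0]] [[-0.013, -0.99, 0.14, 0.387], [-0.999, 0.008, -0.033, 0.017], [0.032, -0.14, -0.99, 1.083], [0.0, 0.0, 0.0, 1.0]]
side [[384.6, 0.0, 277.5], [0.0, 384.6, 208.0], [0.0, 0.0, 1.0]] [[-0.697, -0.416, 0.585, -0.065], [-0.717, 0.4, -0.57, 0.582], [0.003, -0.816, -0.577, 0.675], [0.0, 0.0, 0.0, 1.0]]
{'time': np.float64(0.1), 'q': array([-0.945,  0.385,  0.007, -0.   , -1.194, -0.259]), 'qvel': array([-0.   , -0.002,  0.005,  0.002,  0.001, -0.002]), 'tau': array([-1.0000e-03, -3.9169e+01,  1.8794e+01,  4.2320e+00,  1.3000e-02,
       -0.0000e+00]), 'ee_pos': array([ 0.224, -0.583,  0.222]), 'tool_rot': array([-0.128,  0.695,  0.13 ,  0.695]), 'force': array([ 0.131,  0.309, -0.247]), 'torque': array([-0.013,  0.027,  0.018]), 'width': np.float64(1.0)}
```

View pics/both.png

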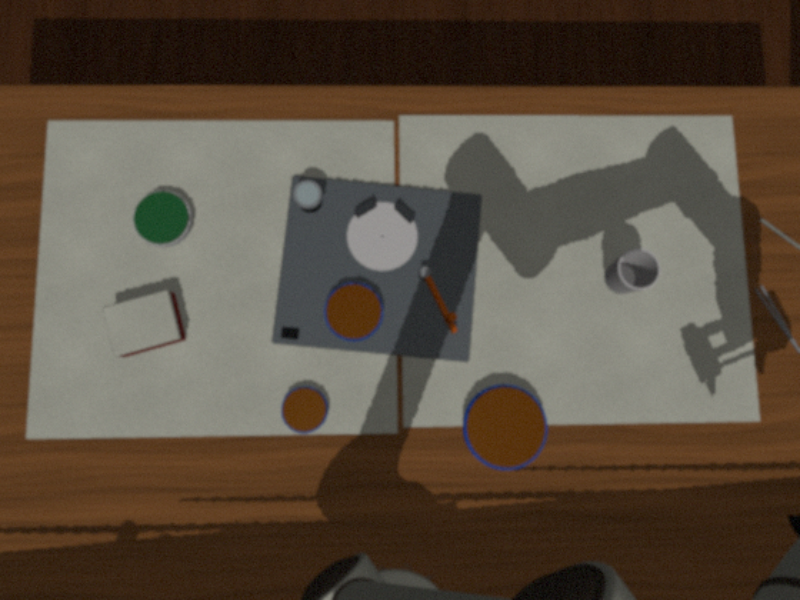

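View pics/s0.png

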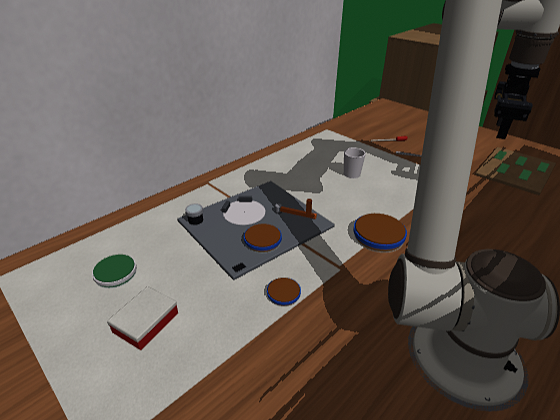

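Amber look-alikes in the 800x600 top view: small (305,410), large (505,427), and one on the panel (354,311). I expect the panel one to be the middle size and will check its diameter. The spare is green (162,217). The gate hub is at (424,271), with its post near (452,322).

Run:
```python
from h import *
z=np.load('pics/t0.npz');im,d=z['im'],z['d']
hsv=cv2.cvtColor(im,cv2.COLOR_RGB2HSV);P=pts('top',d)
def comps(m,lo,hi):
    n,l,s,c=cv2.connectedComponentsWithStats(m.astype('uint8'));return [(l==i,s[i],c[i]) for i in range(1,n) if lo<s[i][4]<hi]
H,S,V=[hsv[...,i].astype(int) for i in range(3)]
box=np.zeros(H.shape,bool);box[115:345,120:480]=1
paper=np.zeros_like(box)
# amber dishes with blue edge: height mask
for zn,(u,v) in dict(small=(305,410),mid=(354,311),large=(505,427)).items():
    u,v=int(u*.7),int(v*.7);c=hsv[v,u].astype(int)
    m=(abs(H-c[0])<6)&(S>120)&(V>60)&box
    w=np.zeros_like(m);r=45;w[v-r:v+r,u-r:u+r]=1
    for M,s,cc in comps(m&w,150,9000):
        if M[v,u]:
            cn=max(cv2.findContours(M.astype('uint8'),0,1)[0],key=cv2.contourArea);(e,ax,_)=cv2.fitEllipse(cn)
            h=np.median(P[M][:,2]);print(zn,'px',e,ax,'z',h,'xyz',onplane('top',*e,h),'diam',np.array(ax)*d[v,u]/437.8)
# window
m=(S<40)&(V>130);w=np.zeros_like(m);w[135:195,235:300]=1
for M,s,cc in comps(m&w,200,9000):
    cn=max(cv2.findContours(M.astype('uint8'),0,1)[0],key=cv2.contourArea);(e,ax,_)=cv2.fitEllipse(cn)
    (ec,er)=cv2.minEnclosingCircle(cn)
    print('win',s,e,ax,onplane('top',*e,.012),ec,er,onplane('top',*ec,.012))
# panel corners from click
for u,v in [(293,176),(481,195),(468,361),(273,342)]: print('corner',onplane('top',u*.7,v*.7,.012))
print('hub',onplane('top',424*.7,271*.7,.034))
o=(H<14)&(S>140)&box;w=np.zeros_like(o);w[180:240,290:330]=1
m=o&w;p=P[m];print('orange',m.sum(),'zmax',p[:,2].max())
q=p[p[:,2]>.06];print('post',len(q),q.mean(0) if len(q) else 0, np.argwhere(m&(P[...,2]>.06)).mean(0))
cr=cv2.resize(im[115:260,180:345],None,fx=4,fy=4,interpolation=3);cv2.imwrite('pics/c0.png',cr[:,:,::-1])
```

```text
small px (212.575927734375, 286.198974609375) (27.077482223510742, 27.91935920715332) z 0.016315552350416374 xyz [0.36132051 0.14590437 0.01631555] diam [0.06467555 0.0666864 ]
mid px (247.12144470214844, 217.45449829101562) (35.2837028503418, 35.636695861816406) z 0.03315771548572233 xyz [0.52429084 0.06234743 0.03315772] diam [0.08539866 0.08625302]
large px (353.67840576171875, 298.4659118652344) (51.4842414855957, 53.621883392333984) z 0.030077570255911956 xyz [ 0.32840615 -0.18987626  0.03007757] diam [0.12253753 0.12762533]
win [ 243  142   49   47 1663] (267.076171875, 166.25624084472656) (44.22352600097656, 47.07262420654297) [0.65604356 0.01308689 0.012     ] (267.1271667480469, 164.94773864746094) 24.214414596557617 [0.65940758 0.01293099 0.012     ]
corner [0.76851931 0.16895197 0.012     ]
corner [ 0.7328466  -0.16465949  0.012     ]
corner [ 0.43835992 -0.13321147  0.012     ]
corner [0.4743316  0.19950288 0.012     ]
hub [ 0.59148935 -0.05889804  0.034     ]
orange 184 zmax 0.07884160648255767
post 33 [ 0.50681674 -0.09842528  0.07324254] [222.09090909 315.54545455]
```

View pics/c0.png

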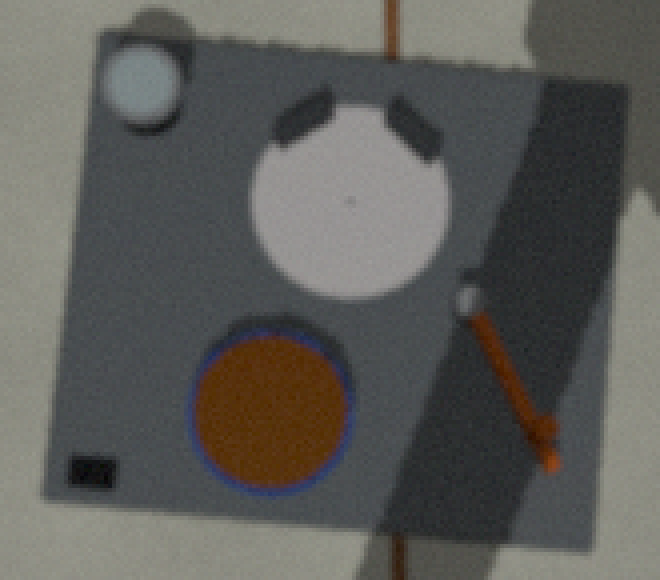

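The crop confirms it: the panel dish at full-frame px (247,217) has an amber top about 86 mm across inside the blue band, so it is the 100 mm one. The others come out at about 66 and 125 mm.

Estimates:
- **Home:** (0.659, 0.012), panel yaw -0.106.
- **Dish:** (0.524, 0.062).
- **Hinge:** (0.591, -0.061).
- **Gate:** about 2.09 rad, with a post radius of 0.092 that matches the description.

The plan is to push with two half-open fingers straddling the dish's rear, tool z along the push direction (0.938, -0.347). First I turn the tool, then travel along tool y.

Call:
{"op": "arm_command", "data": {
  "linear": [
    [0, 0, 0],
    [0, 0, 0],
    [0, 0, 0],
    [0, 0, 0]
  ],
  "delta_rot": [
    [1, 0, 0],
    [1, 0, 0],
    [1, 0, 0],
    [1, 0, 0]
  ],
  "fingers": 108,
  "force": 20
}}

```text
time: 0.43
ee_pos: [0.2235, -0.5816, 0.2189]
tool_rot: [0.02, 0.708, -0.015, 0.706]
force: [0.1, -0.8, -0.1]
width: 0.783
```

Call:
{"op": "arm_command", "data": {
  "linear": [
    [0, 0, 0],
    [0, 0, 0],
    [0, 0, 0],
    [0, 0, 0]
  ],
  "delta_rot": [
    [1, 0, 0],
    [1, 0, 0],
    [1, 0, 0],
    [0.2, 0, 0]
  ]
}}

```text
time: 0.77
ee_pos: [0.2229, -0.5802, 0.2161]
tool_rot: [0.141, 0.696, -0.133, 0.691]
force: [0.3, 0.1, -0.0]
width: 0.592
```

Call:
{"op": "arm_command", "data": {
  "linear": [
    [0, 1, 0],
    [0, 1, 0],
    [0, 1, 0],
    [0, 1, 0],
    [0, 1, 0]
  ],
  "delta_rot": [
    [0, 0, 0],
    [0, 0, 0],
    [0, 0, 0],
    [0, 0, 0],
    [0, 0, 0]
  ]
}}

```text
time: 1.18
ee_pos: [0.2694, -0.463, 0.2124]
tool_rot: [0.146, 0.698, -0.135, 0.688]
force: [0.5, -0.5, 0.3]
width: 0.577
```

Call:
{"op": "arm_command", "data": {
  "linear": [
    [0, 1, 0],
    [0, 1, 0],
    [0, 1, 0],
    [0, 1, 0],
    [0, 1, 0]
  ],
  "delta_rot": [
    [0, 0, 0],
    [0, 0, 0],
    [0, 0, 0],
    [0, 0, 0],
    [0, 0, 0]
  ]
}}

```text
time: 1.6
ee_pos: [0.3183, -0.3409, 0.2117]
tool_rot: [0.147, 0.699, -0.135, 0.687]
force: [0.2, 0.2, 0.6]
width: 0.577
```

Call:
{"op": "arm_command", "data": {
  "linear": [
    [0, 1, 0],
    [0, 1, 0],
    [0, 1, 0],
    [0, 1, 0],
    [0, 1, 0]
  ],
  "delta_rot": [
    [0, 0, 0],
    [0, 0, 0],
    [0, 0, 0],
    [0, 0, 0],
    [0, 0, 0]
  ]
}}

```text
time: 2.02
ee_pos: [0.3671, -0.2191, 0.2122]
tool_rot: [0.148, 0.7, -0.135, 0.686]
force: [-0.0, -1.3, 0.4]
width: 0.573
```

Call:
{"op": "arm_command", "data": {
  "linear": [
    [0, 1, 0],
    [0, 1, 0],
    [0, 1, 0],
    [0, 1, 0],
    [0, 1, 0]
  ],
  "delta_rot": [
    [0, 0, 0],
    [0, 0, 0],
    [0, 0, 0],
    [0, 0, 0],
    [0, 0, 0]
  ]
}}

```text
time: 2.43
ee_pos: [0.4159, -0.0975, 0.2132]
tool_rot: [0.149, 0.7, -0.134, 0.685]
force: [0.3, -0.9, -0.5]
width: 0.577
```

Call:
{"op": "arm_command", "data": {
  "linear": [
    [0, 1, 0],
    [0, 1, 0],
    [0, 1, 0],
    [0, 1, 0],
    [0, 1, 0]
  ],
  "delta_rot": [
    [0, 0, 0],
    [0, 0, 0],
    [0, 0, 0],
    [0, 0, 0],
    [0, 0, 0]
  ]
}}

```text
time: 2.85
ee_pos: [0.4646, 0.0239, 0.214]
tool_rot: [0.148, 0.702, -0.134, 0.684]
force: [0.5, -0.0, -0.0]
width: 0.58
```

```bash
cat > go.py <<'E'
import sys
from h import *
from scipy.spatial.transform import Rotation as Ro
# target x y z, direction angle (deg) of tool z in world; tool x down
def go(x,y,z,a):
    s=sensors.sense();R=Ro.from_quat(s['tool_rot']);a=np.radians(a)
    Z=np.array([np.cos(a),np.sin(a),0]);X=np.array([0,0,-1.]);Rt=Ro.from_matrix(np.stack([X,np.cross(Z,X),Z],1))
    rv=(R.inv()*Rt).as_rotvec()/.1
    d=np.array([x,y,z])-s['ee_pos'];print('t',round(s['time'],2),'pos',np.round(s['ee_pos'],4),'F',np.round(s['force'],2),'w',round(s['width'],3),'q',np.round(s['q'],2))
    print('rot units',np.round(rv,2),'lin units (current frame)',np.round(R.inv().apply(d)/.025,2),'(after rot)',np.round(Rt.inv().apply(d)/.025,2))
if __name__=='__main__': go(*map(float,sys.argv[1:]))
E
python3 go.py .449 .090 .15 -20.3
```

```text
t 2.85 pos [0.4646 0.0239 0.214 ] F [ 0.54 -0.04 -0.01] w 0.58 q [ 0.38  0.13 -0.35 -0.03 -1.1  -2.34]
rot units [-0.48 -0.28 -0.15] lin units (current frame) [ 2.64  2.15 -1.54] (after rot) [ 2.56  2.26 -1.5 ]
```

Call:
{"op": "arm_command", "data": {
  "linear": [
    [0.3, 0.75, -0.5],
    [0.6, 0.75, -0.5],
    [0.8, 0.75, -0.5],
    [0.8, 0, 0],
    [0, 0, 0]
  ],
  "delta_rot": [
    [-0.48, -0.28, -0.15],
    [0, 0, 0],
    [0, 0, 0],
    [0, 0, 0],
    [0, 0, 0]
  ]
}}

```text
time: 3.27
ee_pos: [0.4518, 0.0979, 0.1501]
tool_rot: [0.123, 0.695, -0.122, 0.698]
force: [-0.6, -0.5, -0.7]
width: 0.576
```

```bash
python3 - <<'E'
from h import *
im,d=grab('top','t1')
cv2.imwrite('pics/c1.png',cv2.resize(im[115:275,150:345],None,fx=4,fy=3.7)[:,:,::-1])
E
python3 go.py .449 .090 .020 -20.3
```

```text
t 3.32 pos [0.4531 0.0981 0.1519] F [-0.47 -0.03  0.15] w 0.577 q [ 0.57  0.18 -0.48  0.   -0.9  -2.49]
rot units [ 0.07  0.07 -0.04] lin units (current frame) [ 5.28 -0.38 -0.08] (after rot) [ 5.28 -0.36 -0.04]
```

View pics/c1.png

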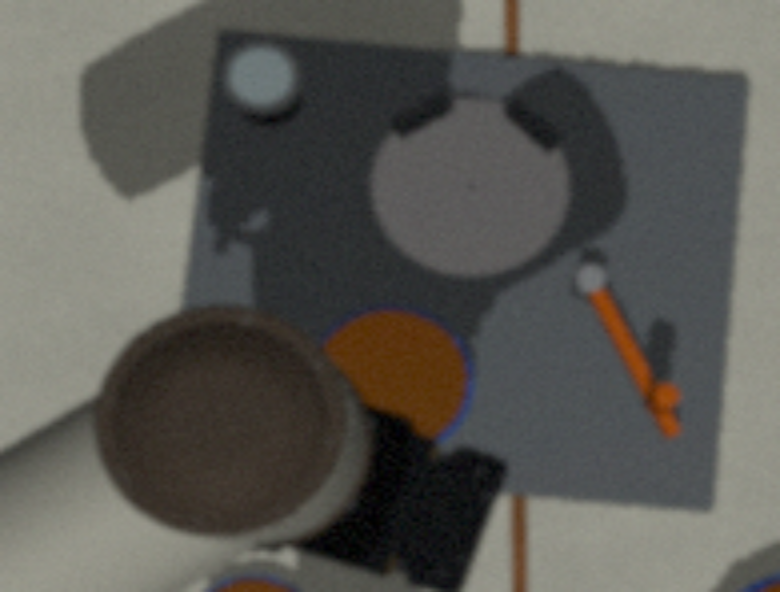

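The picture shows the fingers behind the dish and the dish and gate unmoved. Now I descend and step in y.

Call:
{"op": "arm_command", "data": {
  "linear": [
    [1, -0.2, 0],
    [1, -0.15, 0],
    [1, 0, 0],
    [1, 0, 0],
    [0.6, 0, 0]
  ],
  "delta_rot": [
    [0.07, 0.07, -0.04],
    [0, 0, 0],
    [0, 0, 0],
    [0, 0, 0],
    [0, 0, 0]
  ]
}}

```text
time: 3.73
ee_pos: [0.4596, 0.0916, 0.043]
tool_rot: [0.129, 0.69, -0.12, 0.702]
force: [0.1, 0.2, -0.4]
width: 0.574
```

```bash
python3 go.py .449 .090 .022 -20.3
```

```text
t 3.73 pos [0.4596 0.0916 0.043 ] F [ 0.15  0.19 -0.4 ] w 0.574 q [ 0.55  0.34 -0.61  0.01 -0.6  -2.48]
rot units [ 0.    0.16 -0.15] lin units (current frame) [ 0.83 -0.22 -0.39] (after rot) [ 0.84 -0.21 -0.38]
```

Call:
{"op": "arm_command", "data": {
  "linear": [
    [0.1, -0.2, -0.5],
    [0.3, 0, 0],
    [0.4, 0, 0],
    [0, 0, 0]
  ],
  "delta_rot": [
    [0, 0.16, -0.15],
    [0, 0, 0],
    [0, 0, 0],
    [0, 0, 0]
  ]
}}

```text
time: 4.07
ee_pos: [0.4465, 0.0899, 0.0231]
tool_rot: [0.125, 0.696, -0.126, 0.695]
force: [-0.2, -0.3, -0.4]
width: 0.577
```

```bash
python3 go.py .449 .090 .022 -20.3
```

```text
t 4.07 pos [0.4465 0.0899 0.0231] F [-0.19 -0.32 -0.38] w 0.577 q [ 0.56  0.37 -0.64  0.   -0.56 -2.49]
rot units [-0.03 -0.01  0.02] lin units (current frame) [0.04 0.04 0.09] (after rot) [0.04 0.04 0.09]
```

Call:
{"op": "arm_command", "data": {
  "linear": [
    [0, 0, 0.2],
    [0, 0, 0.2],
    [0, 0, 0.2],
    [0, 0, 0.15],
    [0, 0, 0.15]
  ],
  "delta_rot": [
    [0, 0, 0],
    [0, 0, 0],
    [0, 0, 0],
    [0, 0, 0],
    [0, 0, 0]
  ]
}}

```text
time: 4.48
ee_pos: [0.4725, 0.0828, 0.0278]
tool_rot: [0.126, 0.694, -0.124, 0.698]
force: [0.1, 0.3, -0.3]
width: 0.579
```

Call:
{"op": "arm_command", "data": {
  "linear": [
    [0, 0, 0.1],
    [0, 0, 0.1],
    [0, 0, 0.1],
    [0, 0, 0.1],
    [0, 0, 0.1]
  ],
  "delta_rot": [
    [0, 0, 0],
    [0, 0, 0],
    [0, 0, 0],
    [0, 0, 0],
    [0, 0, 0]
  ]
}}

```text
time: 4.9
ee_pos: [0.4848, 0.0773, 0.0281]
tool_rot: [0.127, 0.695, -0.125, 0.697]
force: [-1.1, 0.4, 2.2]
width: 0.576
```

```bash
python3 go.py .609 .030 .022 -20.3
```

```text
t 4.9 pos [0.4848 0.0773 0.0281] F [-1.09  0.38  2.17] w 0.576 q [ 0.49  0.4  -0.56 -0.   -0.61 -2.42]
rot units [-0.03  0.03 -0.03] lin units (current frame) [ 0.26 -0.03  5.32] (after rot) [ 0.24 -0.05  5.32]
```

Call:
{"op": "arm_command", "data": {
  "linear": [
    [0, 0, -0.2],
    [0.12, 0, 0],
    [0.12, 0, 0],
    [0, 0, 0]
  ],
  "delta_rot": [
    [0, 0, 0],
    [-0.03, 0.03, -0.03],
    [0, 0, 0],
    [0, 0, 0]
  ]
}}

```text
time: 5.23
ee_pos: [0.4809, 0.0794, 0.0217]
tool_rot: [0.125, 0.695, -0.124, 0.697]
force: [0.6, -1.0, 0.8]
width: 0.58
```

```bash
python3 go.py .609 .030 .022 -20.3
python3 - <<'E'
from h import *
im,d=grab('side','s1')
cv2.imwrite('pics/c2.png',cv2.resize(im[150:310,170:370],None,fx=4,fy=3.7)[:,:,::-1])
E
```

```text
t 5.23 pos [0.4809 0.0794 0.0217] F [ 0.63 -1.03  0.75] w 0.58 q [ 0.5   0.41 -0.57  0.   -0.59 -2.42]
rot units [ 0.01  0.02 -0.01] lin units (current frame) [-0.   -0.08  5.49] (after rot) [-0.01 -0.08  5.49]
```

View pics/c2.png

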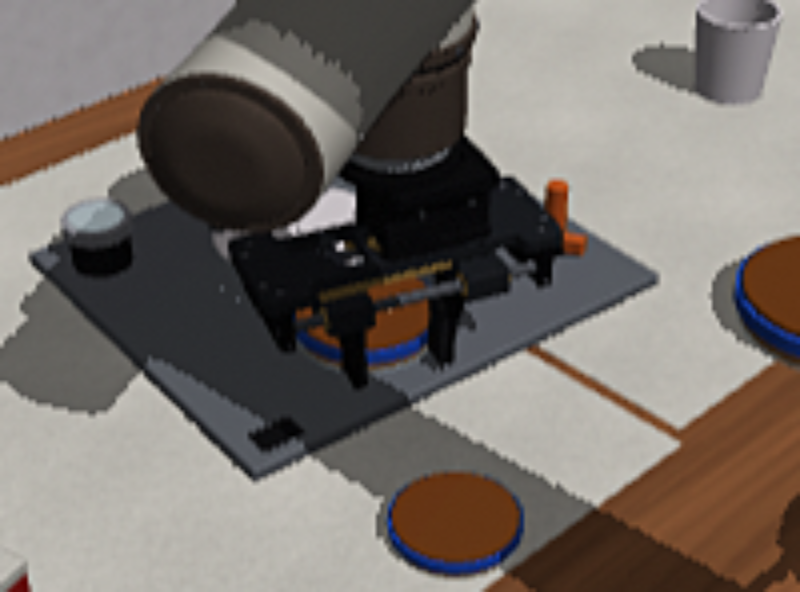

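Run:
```python
from h import *
for f,n,us in(('s1','side',[(205,190),(228,200),(228,175),(290,185),(236,215),(300,220)]),):
    P=pts(n,np.load(f'pics/{f}.npz')['d'])
    for u,v in us: print(u,v,np.round(P[v,u],3))
```

```text
205 190 [0.413 0.287 0.325]
228 200 [0.368 0.274 0.32 ]
228 175 [0.372 0.267 0.363]
290 185 [ 0.68  -0.202  0.004]
236 215 [0.526 0.142 0.138]
300 220 [0.444 0.007 0.097]
```

The picture shows both fingers just behind the dish and well clear, and the wrist is high at 0.32 m. Pushing now.

Call:
{"op": "arm_command", "data": {
  "linear": [
    [0.03, 0, 0.1],
    [0.03, 0, 0.12],
    [0.03, 0, 0.15],
    [0.03, 0, 0.15],
    [0.03, 0, 0.15]
  ],
  "delta_rot": [
    [0, 0, 0],
    [0, 0, 0],
    [0, 0, 0],
    [0, 0, 0],
    [0, 0, 0]
  ]
}}

```text
time: 5.7
ee_pos: [0.4952, 0.073, 0.0178]
tool_rot: [0.124, 0.697, -0.125, 0.695]
force: [-3.1, 2.1, 3.4]
width: 0.574
```

Call:
{"op": "arm_command", "data": {
  "linear": [
    [0.01, 0, 0.15],
    [0.01, 0, 0.15],
    [0.01, 0, 0.15],
    [0.01, 0, 0.15],
    [0.01, 0, 0.15]
  ],
  "delta_rot": [
    [0, 0, 0],
    [0, 0, 0],
    [0, 0, 0],
    [0, 0, 0],
    [0, 0, 0]
  ]
}}

```text
time: 6.12
ee_pos: [0.5134, 0.0654, 0.0166]
tool_rot: [0.123, 0.698, -0.125, 0.694]
force: [-4.6, 2.2, 4.2]
width: 0.575
```

```bash
python3 go.py .609 .030 .022 -20.3
```

```text
t 6.12 pos [0.5134 0.0654 0.0166] F [-4.65  2.2   4.2 ] w 0.575 q [ 0.44  0.46 -0.49 -0.   -0.62 -2.36]
rot units [ 0.01 -0.05  0.04] lin units (current frame) [-0.24 -0.    4.08] (after rot) [-0.21 -0.    4.08]
```

Force is 5 N sideways plus 4 N upward on the tool, because my downward bias drags on the dish's side. I'll back off to release it, go up a little, and push without the bias.

Call:
{"op": "arm_command", "data": {
  "linear": [
    [0, 0, -0.15],
    [-0.1, 0, 0],
    [-0.1, 0, 0],
    [0, 0, 0]
  ],
  "delta_rot": [
    [0, 0, 0],
    [0, -0.05, 0.04],
    [0, 0, 0],
    [0, 0, 0]
  ]
}}

```text
time: 6.45
ee_pos: [0.5137, 0.0669, 0.0217]
tool_rot: [0.126, 0.694, -0.123, 0.699]
force: [0.1, -0.6, 1.0]
width: 0.575
```

Call:
{"op": "arm_command", "data": {
  "linear": [
    [0, 0, 0.1],
    [0, 0, 0.12],
    [0, 0, 0.15],
    [0, 0, 0.15]
  ],
  "delta_rot": [
    [0, 0, 0],
    [0, 0, 0],
    [0, 0, 0],
    [0, 0, 0]
  ]
}}

```text
time: 6.78
ee_pos: [0.5251, 0.062, 0.0217]
tool_rot: [0.125, 0.694, -0.123, 0.698]
force: [-1.7, 0.4, 1.0]
width: 0.578
```

```bash
python3 go.py .609 .030 .022 -20.3
```

```text
t 6.78 pos [0.5251 0.062  0.0217] F [-1.66  0.35  0.97] w 0.578 q [ 0.42  0.46 -0.47  0.   -0.63 -2.35]
rot units [ 0.01  0.04 -0.04] lin units (current frame) [ 0.   -0.04  3.59] (after rot) [-0.01 -0.04  3.59]
```

Now about 1.7 N. Continuing in short calls.

Call:
{"op": "arm_command", "data": {
  "linear": [
    [0, 0, 0.15],
    [0, 0, 0.15],
    [-0.01, 0, 0.15],
    [-0.01, 0, 0.15],
    [-0.01, 0, 0.15]
  ],
  "delta_rot": [
    [0, 0, 0],
    [0, 0, 0],
    [0, 0, 0],
    [0, 0, 0],
    [0, 0, 0]
  ]
}}

```text
time: 7.2
ee_pos: [0.5445, 0.0546, 0.022]
tool_rot: [0.125, 0.695, -0.124, 0.697]
force: [-1.6, -0.3, -1.1]
width: 0.577
```

Call:
{"op": "arm_command", "data": {
  "linear": [
    [-0.01, 0, 0.15],
    [-0.01, 0, 0.15],
    [-0.01, 0, 0.15],
    [-0.01, 0, 0.15],
    [-0.01, 0, 0.15]
  ],
  "delta_rot": [
    [0, 0, 0],
    [0, 0, 0],
    [0, 0, 0],
    [0, 0, 0],
    [0, 0, 0]
  ]
}}

```text
time: 7.62
ee_pos: [0.5644, 0.0472, 0.0229]
tool_rot: [0.125, 0.695, -0.124, 0.697]
force: [-2.1, 0.3, -0.6]
width: 0.577
```

```bash
python3 go.py .609 .030 .022 -20.3
```

```text
t 7.62 pos [0.5644 0.0472 0.0229] F [-2.06  0.26 -0.59] w 0.577 q [ 0.37  0.51 -0.38  0.   -0.68 -2.29]
rot units [ 0.    0.04 -0.03] lin units (current frame) [ 0.04 -0.03  1.91] (after rot) [ 0.04 -0.03  1.91]
```

Call:
{"op": "arm_command", "data": {
  "linear": [
    [0, 0, 0.15],
    [0, 0, 0.15],
    [0, 0, 0.15],
    [0, 0, 0.15],
    [0, 0, 0.15]
  ],
  "delta_rot": [
    [0, 0, 0],
    [0, 0, 0],
    [0, 0, 0],
    [0, 0, 0],
    [0, 0, 0]
  ]
}}

```text
time: 8.03
ee_pos: [0.5839, 0.0399, 0.023]
tool_rot: [0.125, 0.695, -0.124, 0.697]
force: [-1.5, 0.3, -0.4]
width: 0.576
```

Call:
{"op": "arm_command", "data": {
  "linear": [
    [-0.01, 0, 0.13],
    [-0.01, 0, 0.13],
    [-0.01, 0, 0.13],
    [-0.01, 0, 0.13],
    [-0.01, 0, 0.1]
  ],
  "delta_rot": [
    [0, 0, 0],
    [0, 0, 0],
    [0, 0, 0],
    [0, 0, 0],
    [0, 0, 0]
  ]
}}

```text
time: 8.45
ee_pos: [0.6001, 0.0338, 0.0242]
tool_rot: [0.125, 0.695, -0.124, 0.697]
force: [-0.3, -0.1, -0.8]
width: 0.578
```

```bash
python3 go.py .609 .030 .022 -20.3
python3 - <<'E'
from h import *
im,d=grab('top','t2')
cv2.imwrite('pics/c3.png',cv2.resize(im[125:245,180:340],None,fx=5,fy=5)[:,:,::-1])
E
```

```text
t 8.45 pos [0.6001 0.0338 0.0242] F [-0.32 -0.11 -0.8 ] w 0.578 q [ 0.33  0.55 -0.28  0.   -0.73 -2.25]
rot units [ 0.    0.03 -0.03] lin units (current frame) [ 0.09 -0.02  0.38] (after rot) [ 0.09 -0.02  0.39]
```

View pics/c3.png

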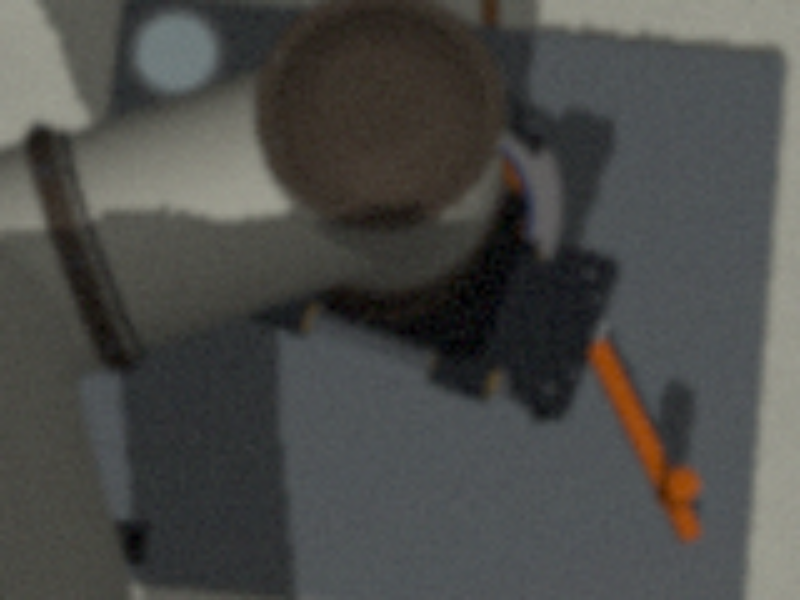

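The dish's right rim shows at crop (533,190), roughly centred on the window. Creeping forward now, with the force read after each short call.

Call:
{"op": "arm_command", "data": {
  "linear": [
    [0.03, 0, 0.06],
    [0.03, 0, 0.06],
    [0, 0, 0.05]
  ],
  "delta_rot": [
    [0, 0, 0],
    [0, 0, 0],
    [0, 0, 0]
  ]
}}

```text
time: 8.75
ee_pos: [0.6039, 0.0322, 0.0234]
tool_rot: [0.125, 0.695, -0.124, 0.697]
force: [-0.4, 0.4, 0.8]
width: 0.577
```

Call:
{"op": "arm_command", "data": {
  "linear": [
    [0, 0, 0.04],
    [0, 0, 0.04]
  ],
  "delta_rot": [
    [0, 0, 0],
    [0, 0, 0]
  ]
}}

```text
time: 8.92
ee_pos: [0.6059, 0.0316, 0.0234]
tool_rot: [0.125, 0.695, -0.124, 0.697]
force: [-1.2, 0.9, -0.4]
width: 0.576
```

```bash
python3 go.py .609 .030 .022 -20.3
```

```text
t 8.92 pos [0.6059 0.0316 0.0234] F [-1.24  0.87 -0.43] w 0.576 q [ 0.32  0.56 -0.27 -0.   -0.74 -2.24]
rot units [ 0.    0.02 -0.02] lin units (current frame) [ 0.06 -0.02  0.14] (after rot) [ 0.06 -0.02  0.14]
```

Call:
{"op": "arm_command", "data": {
  "linear": [
    [0, 0, 0.03],
    [0, 0, 0.03]
  ],
  "delta_rot": [
    [0, 0, 0],
    [0, 0, 0]
  ]
}}

```text
time: 9.08
ee_pos: [0.6074, 0.031, 0.0234]
tool_rot: [0.125, 0.695, -0.124, 0.697]
force: [-1.7, 1.7, 0.3]
width: 0.574
```

Call:
{"op": "arm_command", "data": {
  "linear": [
    [0, 0, 0.03],
    [0, 0, 0.03]
  ],
  "delta_rot": [
    [0, 0, 0],
    [0, 0, 0]
  ]
}}

```text
time: 9.25
ee_pos: [0.6088, 0.0304, 0.0234]
tool_rot: [0.125, 0.695, -0.124, 0.697]
force: [-1.9, 1.0, 0.8]
width: 0.574
```

Call:
{"op": "arm_command", "data": {
  "linear": [
    [0, 0, 0.03]
  ],
  "delta_rot": [
    [0, 0, 0]
  ]
}}

```text
time: 9.33
ee_pos: [0.6095, 0.0302, 0.0234]
tool_rot: [0.125, 0.695, -0.124, 0.697]
force: [-2.3, 0.2, 1.0]
width: 0.573
```

Call:
{"op": "arm_command", "data": {
  "linear": [
    [0, 0, 0.03],
    [0, 0, 0.03]
  ],
  "delta_rot": [
    [0, 0, 0],
    [0, 0, 0]
  ]
}}

```text
time: 9.5
ee_pos: [0.6107, 0.0296, 0.0233]
tool_rot: [0.125, 0.696, -0.124, 0.697]
force: [-3.5, 1.9, 2.1]
width: 0.575
```

Call:
{"op": "arm_command", "data": {
  "linear": [
    [0, 0, 0.03],
    [0, 0, 0.03]
  ],
  "delta_rot": [
    [0, 0, 0],
    [0, 0, 0]
  ]
}}

```text
time: 9.67
ee_pos: [0.6108, 0.0296, 0.0233]
tool_rot: [0.125, 0.697, -0.124, 0.695]
force: [-4.5, 2.6, 3.4]
width: 0.575
```

Motion has stopped at 5 N, and the TCP puts the dish centre at about (0.6605, 0.011), which is home. Backing off and rising.

Call:
{"op": "arm_command", "data": {
  "linear": [
    [0, 0, -0.1],
    [0, 0, -0.3],
    [0, 0, -0.5],
    [0, 0, -0.5],
    [-0.3, 0, -0.2]
  ],
  "delta_rot": [
    [0, 0, 0],
    [0, 0, 0],
    [0, 0, 0],
    [0, 0, 0],
    [0, 0, 0]
  ]
}}

```text
time: 10.08
ee_pos: [0.5746, 0.0436, 0.03]
tool_rot: [0.126, 0.694, -0.124, 0.697]
force: [-1.1, -0.6, 0.1]
width: 0.577
```

Call:
{"op": "arm_command", "data": {
  "linear": [
    [-1, 0, 0],
    [-1, 0, 0],
    [-1, 0, -1],
    [-1, 0, -1],
    [0, 0, -0.5]
  ],
  "delta_rot": [
    [0, 0, 0],
    [0, 0, 0],
    [0, 0, 0],
    [0, 0, 0],
    [0, 0, 0]
  ]
}}

```text
time: 10.5
ee_pos: [0.5168, 0.0657, 0.1361]
tool_rot: [0.126, 0.692, -0.124, 0.7]
force: [0.2, 0.5, -0.1]
width: 0.576
```

```bash
python3 - <<'E'
from h import *
im,d=grab('top','t3')
cv2.imwrite('pics/c4.png',cv2.resize(im[125:245,180:340],None,fx=5,fy=5)[:,:,::-1])
E
python3 go.py .507 -.098 .15 -30
```

```text
t 10.55 pos [0.514  0.0657 0.1343] F [-2.25  0.65 -1.26] w 0.574 q [ 0.44  0.29 -0.38  0.   -0.89 -2.37]
rot units [ 1.69  0.06 -0.04] lin units (current frame) [-0.64 -6.24  2.02] (after rot) [-0.63 -5.81  3.03]
```

View pics/c4.png

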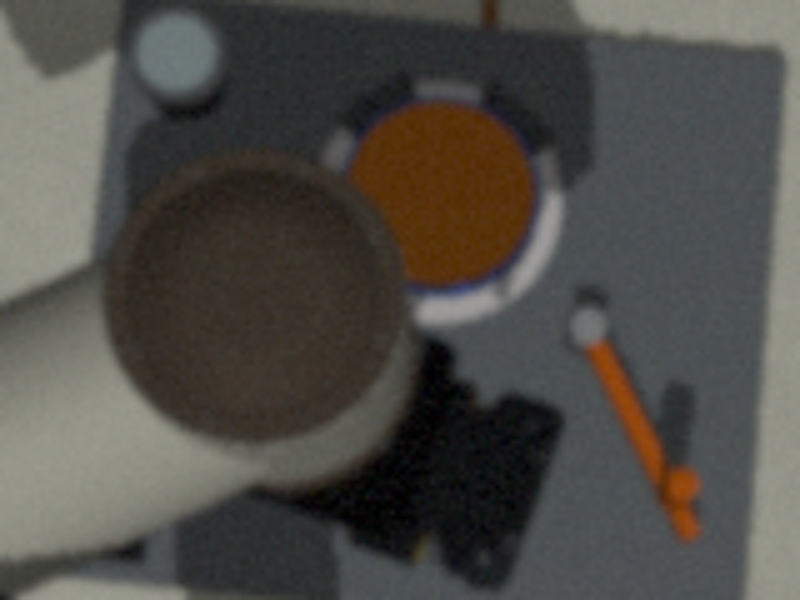

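Both stops touch the dish on either side (crop (375,105) and (520,130)), and it is centred on the window. Bystanders and gate are unmoved. Next I go above the post, tool z pointing inward along the bar.

Call:
{"op": "arm_command", "data": {
  "linear": [
    [-0.3, 0, 0],
    [-0.3, 0, 0],
    [0, 0, 0],
    [0, 0, 0],
    [0, 0, 0]
  ],
  "delta_rot": [
    [-1, 0, 0],
    [-1, 0, 0],
    [-1, 0, 0],
    [-1, 0, 0],
    [-1, 0, 0]
  ]
}}

```text
time: 10.97
ee_pos: [0.5148, 0.0664, 0.1541]
tool_rot: [-0.059, 0.698, 0.061, 0.711]
force: [-0.7, 1.1, -1.5]
width: 0.579
```

Call:
{"op": "arm_command", "data": {
  "linear": [
    [0, -1, 0],
    [0, -1, 0],
    [0, -1, 0],
    [0, -1, 0],
    [0, -1, 0]
  ],
  "delta_rot": [
    [-1, 0, 0],
    [-1, 0, 0],
    [0, 0, 0],
    [0, 0, 0],
    [0, 0, 0]
  ]
}}

```text
time: 11.38
ee_pos: [0.5573, -0.0528, 0.1566]
tool_rot: [-0.139, 0.685, 0.139, 0.702]
force: [1.1, 0.3, -0.1]
width: 0.576
```

```bash
python3 go.py .507 -.0985 .12 20
python3 - <<'E'
from h import *
# refine the post centre from the top-view picture t3 (unoccluded): mean ray of the post-top pixels at z=.076
z=np.load('pics/t3.npz');P=pts('top',z['d']);hs=cv2.cvtColor(z['im'],cv2.COLOR_RGB2HSV).astype(int)
m=(hs[...,0]<14)&(hs[...,1]>140);w=np.zeros_like(m);w[210:240,305:330]=1
m=m&w&(P[...,2]>.066)&(P[...,2]<.09)
vu=np.argwhere(m);print(len(vu),vu.mean(0),onplane('top',vu[:,1].mean(),vu[:,0].mean(),.076))
im,d=grab('side','s2');cv2.imwrite('pics/c5.png',cv2.resize(im[120:280,200:400],None,fx=4,fy=3.7)[:,:,::-1])
E
```

```text
t 11.38 pos [ 0.5573 -0.0528  0.1566] F [ 1.09  0.26 -0.14] w 0.576 q [ 0.2   0.32 -0.27  0.   -0.96 -1.37]
rot units [0.46 0.24 0.04] lin units (current frame) [ 1.41 -0.91 -2.59] (after rot) [ 1.46 -1.03 -2.51]
29 [221.86206897 316.06896552] [ 0.50701981 -0.0993479   0.076     ]
```

Call:
{"op": "arm_command", "data": {
  "linear": [
    [0.4, -0.4, -0.9],
    [0.5, -0.3, -0.9],
    [0.5, -0.3, -0.7],
    [0, 0, 0]
  ],
  "delta_rot": [
    [0.46, 0.24, 0.04],
    [0, 0, 0],
    [0, 0, 0],
    [0, 0, 0]
  ]
}}

```text
time: 11.77
ee_pos: [0.5117, -0.1059, 0.1204]
tool_rot: [-0.121, 0.695, 0.118, 0.699]
force: [-0.6, 0.5, -0.6]
width: 0.58
```

```bash
python3 go.py .507 -.099 .044 20
python3 - <<'E'
from h import *
im,d=grab('side','s3');cv2.imwrite('pics/c6.png',cv2.resize(im[140:280,230:405],None,fx=4.4,fy=4.2)[:,:,::-1])
E
```

```text
t 11.77 pos [ 0.5117 -0.1059  0.1204] F [-0.58  0.45 -0.56] w 0.58 q [ 0.11  0.31 -0.39  0.   -0.86 -1.34]
rot units [-0.09  0.05  0.05] lin units (current frame) [ 3.05  0.34 -0.1 ] (after rot) [ 3.06  0.32 -0.08]
```

View pics/c6.png

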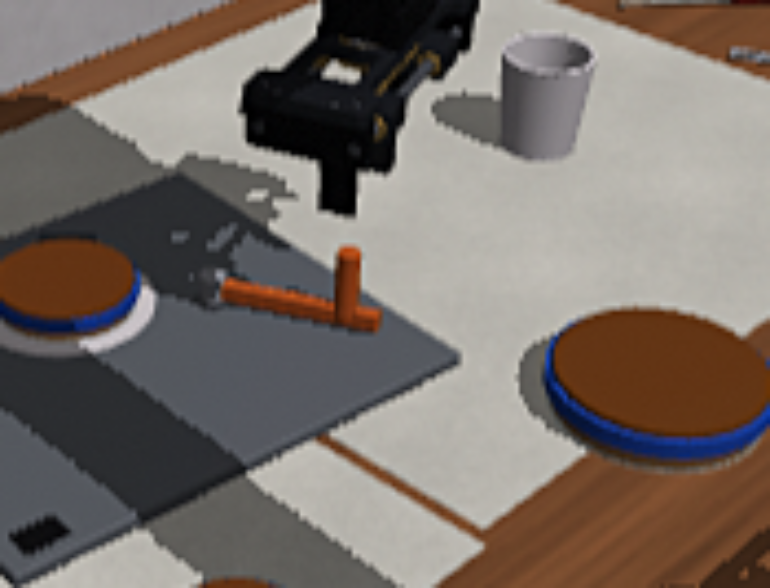

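The side crop shows the fingers above the post (348,250), in line with it. Aligning, descending, and pinching lightly.

Call:
{"op": "arm_command", "data": {
  "linear": [
    [0.2, 0.33, -0.1],
    [0.7, 0, 0],
    [0.7, 0, 0],
    [0.7, 0, 0],
    [0.6, 0, 0]
  ],
  "delta_rot": [
    [-0.09, 0.05, 0.05],
    [0, 0, 0],
    [0, 0, 0],
    [0, 0, 0],
    [0, 0, 0]
  ]
}}

```text
time: 12.23
ee_pos: [0.5182, -0.0946, 0.0535]
tool_rot: [-0.127, 0.688, 0.124, 0.704]
force: [-0.0, 0.7, -0.5]
width: 0.572
```

```bash
python3 go.py .507 -.099 .044 20
```

```text
t 12.23 pos [ 0.5182 -0.0946  0.0535] F [-0.02  0.69 -0.54] w 0.572 q [ 0.13  0.4  -0.46  0.   -0.68 -1.35]
rot units [0.08 0.22 0.07] lin units (current frame) [ 0.37 -0.01 -0.49] (after rot) [ 0.38 -0.01 -0.48]
```

Call:
{"op": "arm_command", "data": {
  "linear": [
    [0.2, 0, -0.48],
    [0.15, 0, 0],
    [0, 0, 0],
    [0, 0, 0]
  ],
  "delta_rot": [
    [0.08, 0.22, 0.07],
    [0, 0, 0],
    [0, 0, 0],
    [0, 0, 0]
  ]
}}

```text
time: 12.57
ee_pos: [0.5071, -0.0962, 0.0426]
tool_rot: [-0.124, 0.698, 0.124, 0.694]
force: [-0.1, 0.4, -0.3]
width: 0.577
```

Call:
{"op": "arm_command", "data": {
  "linear": [
    [0, 0, 0],
    [0, 0, 0],
    [0, 0, 0],
    [0, 0, 0]
  ],
  "delta_rot": [
    [0, 0, 0],
    [0, 0, 0],
    [0, 0, 0],
    [0, 0, 0]
  ],
  "fingers": 255,
  "force": 3
}}

```text
time: 12.9
ee_pos: [0.5095, -0.0956, 0.0455]
tool_rot: [-0.125, 0.695, 0.124, 0.697]
force: [0.5, -0.1, -0.4]
width: 0.357
```

```bash
python3 go.py .507 -.099 .044 20
```

```text
t 12.9 pos [ 0.5095 -0.0956  0.0455] F [ 0.54 -0.09 -0.35] w 0.357 q [ 0.13  0.41 -0.47  0.   -0.68 -1.35]
rot units [0.05 0.01 0.01] lin units (current frame) [ 0.06 -0.09 -0.14] (after rot) [ 0.06 -0.09 -0.14]
```

Call:
{"op": "arm_command", "data": {
  "linear": [
    [0, 0, -0.1],
    [0, 0, 0],
    [0, 0, 0],
    [0, 0, 0],
    [0, 0, 0]
  ],
  "delta_rot": [
    [0, 0, 0],
    [0, 0, 0],
    [0, 0, 0],
    [0, 0, 0],
    [0, 0, 0]
  ]
}}

```text
time: 13.32
ee_pos: [0.5075, -0.0967, 0.0463]
tool_rot: [-0.125, 0.695, 0.124, 0.698]
force: [0.3, 0.1, -0.9]
width: 0.18
```

```bash
python3 go.py .507 -.099 .044 20
```

```text
t 13.32 pos [ 0.5075 -0.0967  0.0463] F [ 0.34  0.14 -0.88] w 0.18 q [ 0.13  0.41 -0.48  0.   -0.68 -1.34]
rot units [0.04 0.04 0.01] lin units (current frame) [ 0.09 -0.08 -0.05] (after rot) [ 0.09 -0.08 -0.05]
```

The post is pinched (width 0.18 ≈ 16 mm). Following the arc: 0.1 rad and 9.2 mm per row.

Call:
{"op": "arm_command", "data": {
  "linear": [
    [0, 0.37, 0.02],
    [0, 0.37, 0.02],
    [0, 0.37, 0.02],
    [0, 0.37, 0.02],
    [0, 0.37, 0.02]
  ],
  "delta_rot": [
    [0.8, 0, 0],
    [0.8, 0, 0],
    [0.8, 0, 0],
    [0.8, 0, 0],
    [0.8, 0, 0]
  ]
}}

```text
time: 13.73
ee_pos: [0.4999, -0.0523, 0.0463]
tool_rot: [0.023, 0.706, -0.025, 0.707]
force: [1.8, -1.5, -1.3]
width: 0.178
```

```bash
cat > arc.py <<'E'
import sys
from go import *
s=sensors.sense();h=np.array([.5906,-.061]);p=s['ee_pos'][:2]-h
ph=np.arctan2(p[1],p[0])%(2*np.pi);print('gate ang',ph-1.4648,'r',np.hypot(*p))
# target gate angle, yaw
g,y=float(sys.argv[1]),float(sys.argv[2]);a=g+1.4648
go(h[0]+.092*np.cos(a),h[1]+.092*np.sin(a),.045,y)
E
python3 arc.py 1.57 -5
```

```text
gate ang 1.5813783699961566 r 0.0910919286054863
t 13.73 pos [ 0.4999 -0.0523  0.0463] F [ 1.8  -1.48 -1.27] w 0.178 q [ 0.22  0.39 -0.51  0.   -0.67 -1.86]
rot units [0.19 0.01 0.02] lin units (current frame) [ 0.05  0.04 -0.03] (after rot) [ 0.05  0.04 -0.04]
```

Call:
{"op": "arm_command", "data": {
  "linear": [
    [0, 0.37, 0.02],
    [0, 0.37, 0.02],
    [0, 0.37, 0.02],
    [0, 0.37, 0.03],
    [0, 0.37, 0.03]
  ],
  "delta_rot": [
    [0.9, 0, 0],
    [0.9, 0, 0],
    [0.9, 0, 0],
    [0.9, 0, 0],
    [0.9, 0, 0]
  ]
}}

```text
time: 14.15
ee_pos: [0.5156, -0.0075, 0.0463]
tool_rot: [0.188, 0.68, -0.19, 0.683]
force: [2.0, -3.1, -2.1]
width: 0.181
```

```bash
python3 arc.py 1.07 -33
```

```text
gate ang 1.0571440251428192 r 0.0921037947213717
t 14.15 pos [ 0.5156 -0.0075  0.0463] F [ 2.01 -3.14 -2.11] w 0.181 q [ 0.3   0.41 -0.48  0.01 -0.68 -2.42]
rot units [0.35 0.04 0.01] lin units (current frame) [ 0.05 -0.05  0.  ] (after rot) [ 0.05 -0.05  0.  ]
```

Call:
{"op": "arm_command", "data": {
  "linear": [
    [0, 0.37, 0.05],
    [0, 0.37, 0.06],
    [0, 0.37, 0.07],
    [0, 0.36, 0.08],
    [0, 0.36, 0.09]
  ],
  "delta_rot": [
    [0.8, 0, 0],
    [0.8, 0, 0],
    [0.7, 0, 0],
    [0.7, 0, 0],
    [0.7, 0, 0]
  ]
}}

```text
time: 14.57
ee_pos: [0.5495, 0.0225, 0.0461]
tool_rot: [0.315, 0.632, -0.32, 0.631]
force: [-1.0, 0.8, 0.8]
width: 0.179
```

```bash
python3 arc.py 0.3 -65
```

```text
gate ang 0.5631785286978526 r 0.09304599584739749
t 14.57 pos [0.5495 0.0225 0.0461] F [-0.98  0.75  0.78] w 0.179 q [ 0.34  0.45 -0.39  0.01 -0.73 -2.84]
rot units [2.04 0.02 0.06] lin units (current frame) [0.04 0.91 0.34] (after rot) [0.04 0.96 0.15]
```

Call:
{"op": "arm_command", "data": {
  "linear": [
    [0, 0.34, 0.09],
    [0, 0.32, 0.12],
    [0, 0.3, 0.15]
  ],
  "delta_rot": [
    [0.3, 0, 0],
    [0.3, 0, 0],
    [0.2, 0, 0]
  ]
}}

```text
time: 14.82
ee_pos: [0.5742, 0.03, 0.046]
tool_rot: [0.341, 0.619, -0.347, 0.617]
force: [-1.3, 2.2, 1.0]
width: 0.181
```

```bash
python3 arc.py 0.1 -53;  python3 arc.py 0.0 -53
```

```text
gate ang 0.2845061182503097 r 0.09250969346834446
t 14.82 pos [0.5742 0.03   0.046 ] F [-1.29  2.2   0.95] w 0.181 q [ 0.34  0.49 -0.33  0.   -0.76 -2.93]
rot units [-0.91  0.    0.09] lin units (current frame) [0.03 0.6  0.32] (after rot) [0.04 0.57 0.38]
gate ang 0.2845061182503097 r 0.09250969346834446
t 14.82 pos [0.5742 0.03   0.046 ] F [-1.29  2.2   0.95] w 0.181 q [ 0.34  0.49 -0.33  0.   -0.76 -2.93]
rot units [-0.91  0.    0.09] lin units (current frame) [0.03 0.9  0.54] (after rot) [0.04 0.85 0.62]
```

Call:
{"op": "arm_command", "data": {
  "linear": [
    [0, 0.3, 0.14],
    [0, 0.3, 0.18],
    [0, 0.12, 0.08],
    [0, 0, 0]
  ],
  "delta_rot": [
    [0, 0, 0],
    [0, 0, 0],
    [0, 0, 0],
    [0, 0, 0]
  ]
}}

```text
time: 15.15
ee_pos: [0.5978, 0.031, 0.0457]
tool_rot: [0.341, 0.619, -0.347, 0.617]
force: [-0.9, 1.1, 2.4]
width: 0.188
```

```bash
python3 arc.py 0.0 -53
```

```text
gate ang 0.028198385008958216 r 0.09230359079286804
t 15.15 pos [0.5978 0.031  0.0457] F [-0.94  1.09  2.37] w 0.188 q [ 0.32  0.52 -0.27  0.   -0.79 -2.91]
rot units [-0.9   0.01  0.09] lin units (current frame) [0.03 0.08 0.07] (after rot) [0.03 0.07 0.08]
```

Call:
{"op": "arm_command", "data": {
  "linear": [
    [0, 0.08, 0.06],
    [0, 0.03, 0.02]
  ],
  "delta_rot": [
    [0, 0, 0],
    [0, 0, 0]
  ]
}}

```text
time: 15.32
ee_pos: [0.6015, 0.0305, 0.0457]
tool_rot: [0.341, 0.619, -0.347, 0.617]
force: [0.3, 1.6, 0.7]
width: 0.181
```

```bash
python3 arc.py 0.0 -53
python3 - <<'E'
from h import *
for n in ('side',):
    im,d=grab(n,'s4');cv2.imwrite('pics/c7.png',cv2.resize(im[160:270,190:330],None,fx=5.5,fy=5.3)[:,:,::-1])
E
```

```text
gate ang -0.012592001327332403 r 0.09217459577178973
t 15.32 pos [0.6015 0.0305 0.0457] F [0.29 1.59 0.68] w 0.181 q [ 0.32  0.53 -0.26  0.   -0.8  -2.91]
rot units [-0.9   0.01  0.09] lin units (current frame) [ 0.03 -0.04 -0.02] (after rot) [ 0.03 -0.04 -0.03]
```

View pics/c7.png

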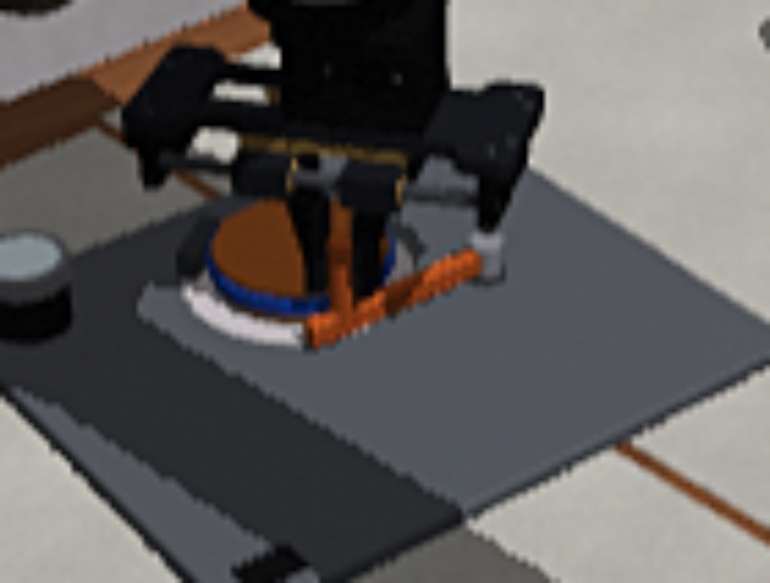

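The picture shows the bar behind the dish across the window edge, at about gate angle 0. Releasing and rising.

Call:
{"op": "arm_command", "data": {
  "linear": [
    [0, 0, 0],
    [0, 0, 0],
    [0, 0, 0],
    [0, 0, 0],
    [0, 0, 0]
  ],
  "delta_rot": [
    [0, 0, 0],
    [0, 0, 0],
    [0, 0, 0],
    [0, 0, 0],
    [0, 0, 0]
  ],
  "fingers": 130
}}

```text
time: 15.78
ee_pos: [0.6004, 0.0298, 0.0452]
tool_rot: [0.34, 0.619, -0.347, 0.616]
force: [1.0, -0.1, -0.1]
width: 0.447
```

Call:
{"op": "arm_command", "data": {
  "linear": [
    [-0.3, 0, 0],
    [-0.6, 0, 0],
    [-0.8, 0, 0],
    [-1, 0, 0],
    [-1, 0, 0]
  ],
  "delta_rot": [
    [0, 0, 0],
    [0, 0, 0],
    [0, 0, 0],
    [0, 0, 0],
    [0, 0, 0]
  ]
}}

```text
time: 16.2
ee_pos: [0.5965, 0.0293, 0.1358]
tool_rot: [0.337, 0.623, -0.351, 0.612]
force: [0.3, 0.6, -0.6]
width: 0.493
```

Call:
{"op": "arm_command", "data": {
  "linear": [
    [-1, 0, 0],
    [-1, -1, 0],
    [0, -1, 0],
    [0, -1, 0],
    [0, -1, 0]
  ],
  "delta_rot": [
    [-1, 0, 0],
    [-1, 0, 0],
    [-1, 0, 0],
    [-1, 0, 0],
    [-1, 0, 0]
  ]
}}

```text
time: 16.62
ee_pos: [0.5339, -0.041, 0.2003]
tool_rot: [0.167, 0.687, -0.174, 0.685]
force: [-0.1, -0.9, -0.6]
width: 0.488
```

Call:
{"op": "arm_command", "data": {
  "linear": [
    [0, -1, 0],
    [0, -1, 0],
    [0, -1, 0],
    [0, -1, 0],
    [0, -1, 0]
  ],
  "delta_rot": [
    [-1, 0, 0],
    [-1, 0, 0],
    [0, 0, 0],
    [0, 0, 0],
    [0, 0, 0]
  ]
}}

```text
time: 17.03
ee_pos: [0.4883, -0.1624, 0.2069]
tool_rot: [0.092, 0.7, -0.097, 0.702]
force: [0.9, 0.3, 0.8]
width: 0.489
```

Run:
```python
from h import *
im,d=grab('top','t5');cv2.imwrite('pics/c8.png',cv2.resize(im[125:245,180:340],None,fx=5,fy=5)[:,:,::-1])
P=pts('top',d);hs=cv2.cvtColor(im,cv2.COLOR_RGB2HSV).astype(int)
m=(hs[...,0]<14)&(hs[...,1]>140)&(P[...,2]>.066)&(P[...,2]<.09);w=np.zeros_like(m);w[150:210,230:320]=1;vu=np.argwhere(m&w)
print('post',len(vu),onplane('top',vu[:,1].mean(),vu[:,0].mean(),.076) if len(vu) else 0,sensors.sense()['ee_pos'])
```

```text
post 0 0 [ 0.48706915 -0.16526534  0.20699938]
```

View pics/c8.png

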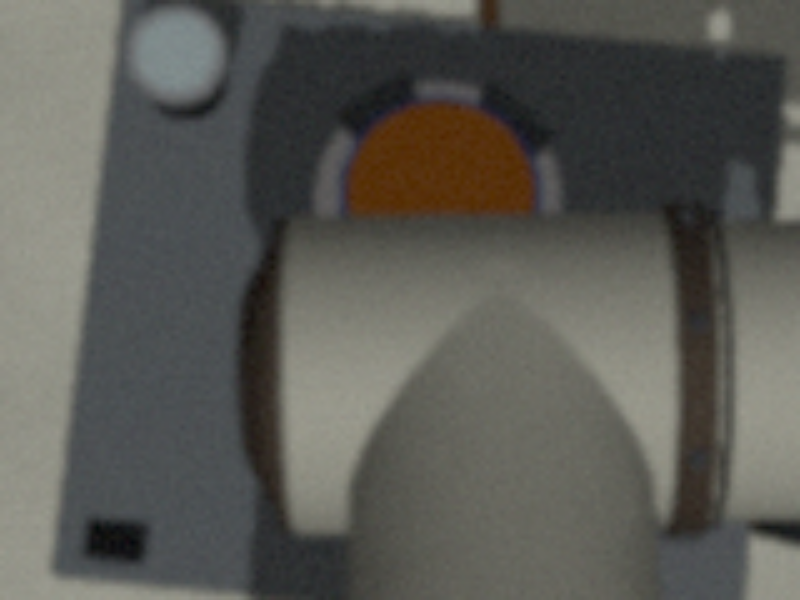

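Dish still against both stops. The arm hides the gate, so I move further right and look again.

Call:
{"op": "arm_command", "data": {
  "linear": [
    [0, -1, 0],
    [0, -1, 0],
    [0, -1, 0],
    [0, -1, 0],
    [0, -1, 0]
  ],
  "delta_rot": [
    [0, 0, 0],
    [0, 0, 0],
    [0, 0, 0],
    [0, 0, 0],
    [0, 0, 0]
  ]
}}

```text
time: 17.5
ee_pos: [0.4519, -0.2894, 0.2119]
tool_rot: [0.092, 0.698, -0.097, 0.704]
force: [0.3, -0.0, -0.2]
width: 0.487
```

Call:
{"op": "arm_command", "data": {
  "linear": [
    [0, -1, 0],
    [0, -1, 0],
    [0, -1, 0],
    [0, -0.5, 0],
    [0, 0, 0]
  ],
  "delta_rot": [
    [0, 0, 0],
    [0, 0, 0],
    [0, 0, 0],
    [0, 0, 0],
    [0, 0, 0]
  ]
}}

```text
time: 17.92
ee_pos: [0.4254, -0.3812, 0.2158]
tool_rot: [0.092, 0.697, -0.099, 0.704]
force: [1.4, -0.7, 0.1]
width: 0.494
```

Run:
```python
from h import *
im,d=grab('top','t6');cv2.imwrite('pics/c9.png',cv2.resize(im,(800,600))[:,:,::-1])
P=pts('top',d);hs=cv2.cvtColor(im,cv2.COLOR_RGB2HSV).astype(int)
m=(hs[...,0]<14)&(hs[...,1]>140)&(P[...,2]>.058)&(P[...,2]<.09);w=np.zeros_like(m);w[150:210,230:320]=1;vu=np.argwhere(m&w)
print(len(vu))
if len(vu):
    p=onplane('top',vu[:,1].mean(),vu[:,0].mean(),.076);b=p[:2]-[.5906,-.061];print('post',p,np.hypot(*b),'gate',np.arctan2(b[1],b[0])-1.4648)
print(sensors.sense()['ee_pos'])
```

```text
28
post [0.59746745 0.03106152 0.076     ] 0.09231730419928669 gate 0.031537862630830915
[ 0.42555856 -0.38042607  0.21582415]
```

View pics/c9.png

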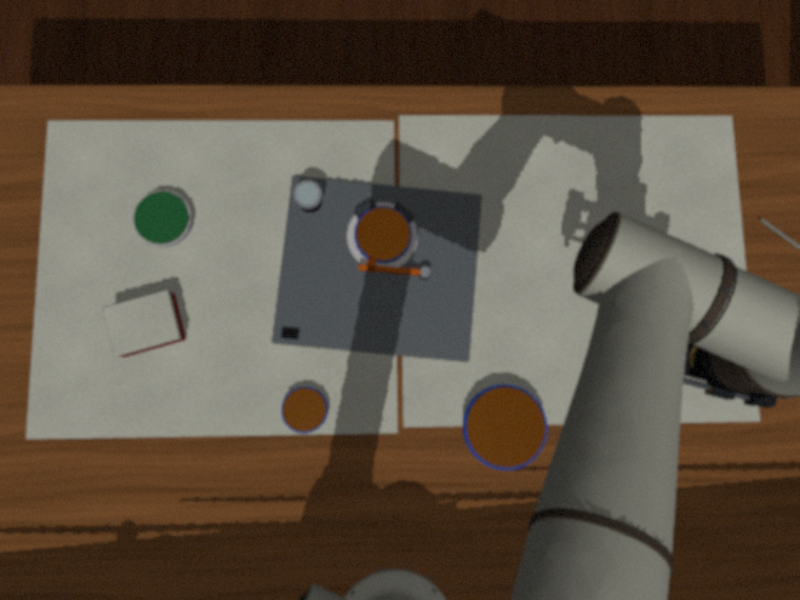

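Run:
```python
from h import *
z=np.load('pics/t6.npz');hs=cv2.cvtColor(z['im'],cv2.COLOR_RGB2HSV).astype(int);P=pts('top',z['d'])
m=(hs[...,0]<20)&(hs[...,1]>120)&(P[...,2]>.028)&(P[...,2]<.042);w=np.zeros_like(m);w[140:184,240:300]=1
cn=max(cv2.findContours((m&w).astype('uint8'),0,1)[0],key=cv2.contourArea);e=cv2.fitEllipse(cn);print(e,onplane('top',*e[0],.034))
im,d=grab('side','s5');p=pts('side',d);h=cv2.cvtColor(im,cv2.COLOR_RGB2HSV).astype(int)
z0=np.load('pics/s0.npz')['im'].astype(int);df=np.abs(z0-im).sum(2);print('beaker/spare/box/loupe change',[int(np.median(df[a:b,c:e])) for a,b,c,e in((150,175,345,363),(255,285,95,135),(290,345,110,175),(205,222,187,203))])
```

```text
((267.8417663574219, 163.36471557617188), (35.362335205078125, 35.53565216064453), 34.23420715332031) [0.65780413 0.0112201  0.034     ]
beaker/spare/box/loupe change [12, 6, 12, 8]
```

```bash
python3 -c "
from cell import bot
print(bot.hand_in())"
```

```text
the job is handed in; nothing more can be done
None
```

I slid the middle-sized dish home with two half-open fingers, then closed the gate by its post, let go and moved clear. The job was handed in at about 18 s, and no verdict was given.

**Dish:** It stopped against both stops, and the top view shows it touching both. The last measurement puts it at (0.658, 0.011), against an estimated home of (0.659, 0.012). That difference is within the 2 mm calibration error.

**Push force:** The highest wrist reading at the end of a move was about 6.6 N in total. It came early in the push, when a slight downward drag added to the load; I backed off and removed it. Force between readings was not seen.

**Gate:** The arm's position gave -0.01 rad at release, but the camera afterwards gave about +0.03 rad. I left it there, since both are close to shut and the bar lies behind the dish.

**Bystanders:** The spare dish, slide box and loupe look unmoved in the last top view. The arm hides the beaker there, but its area in the side view barely changed from the start, like those of the other three.

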